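Take the charged battery out of the push-to-release charger

TASK

The battery in the charging station with the green light is charged: press it all the way down and let go so that the latch releases it and it springs up, then pull it out and set it down gently, upright, in the empty compartment of the blue caddy. Do not disturb the battery in the red-lit station or knock the things standing about.

Things in the scene. Friction and masses are not known exactly. Their poses are not given: they have to be found in the camera images.
- charger_green: Charging station, fixed: grey block with a vertical shaft (49 mm along its x, 41 mm along its y) open at the top, a battery pack standing in it. green light bar on its top, in front (-x) of the shaft. Origin: on the desk under the shaft's middle, z up; the block spans x -43 to 59, y -33 to 33, z 0 to 90 mm. This one's pack is charged.
- charger_red: Charging station, fixed: grey block with a vertical shaft (49 mm along its x, 41 mm along its y) open at the top, a battery pack standing in it. red light bar on its top, in front (-x) of the shaft. Origin: on the desk under the shaft's middle, z up; the block spans x -43 to 59, y -33 to 33, z 0 to 90 mm. This one's pack is still charging: leave it alone.
- ejector_green (a joint): Height of the sprung shelf under the pack, green-lit station (m). About 0.001: latched. Pushed down it stops at -0.008; past about -0.007 the latch lets go and, once released, the spring lifts it to 0.032 in about 0.5 s. Spring 8 N at the stop, 7 N latched, 4 N raised; press with under 20 N. Once released it does not latch again.
- ejector_red (a joint): Height of the sprung shelf under the pack, red-lit station (m). About 0.001: latched. Pushed down it stops at -0.008; past about -0.007 the latch lets go and, once released, the spring lifts it to 0.032 in about 0.5 s. Spring 8 N at the stop, 7 N latched, 4 N raised; press with under 20 N. Once released it does not latch again. Must stay latched.
- pack_green_mid (a point): Centre of the charged pack: loose black block, orange band near its top, 46 (x) x 38 (y) x 62 mm (z), 85 to 170 g, upright in the green-lit station's shaft with 1.5 mm play each side. Latched, its top stands 3 mm above the station's top, too little to grip; raised, 34 mm (underside 28 mm below the station's top), and it lifts straight out.
- pack_red_mid (a point): Centre of the still charging pack: loose black block, orange band near its top, 46 (x) x 38 (y) x 62 mm (z), 85 to 170 g, upright in the red-lit station's shaft with 1.5 mm play each side. Latched, its top stands 3 mm above the station's top, too little to grip; raised, 34 mm (underside 28 mm below the station's top), and it lifts straight out.
- caddy: Open blue plastic tray, fixed, 80 (x) x 150 (y) x 32 mm tall, walls, floor and middle divider 4 mm thick: two compartments of 72 x 69 mm side by side along y; stands on the 2.5 mm cutting mat. Origin: centre of its underside; z up. The compartment at +y holds a small tin, that at -y is empty.
- caddy_empty (a point): Centre of the floor of the caddy's empty compartment (72 mm along the caddy's x, 69 mm along its y), 4 mm above the caddy's underside; the compartment's walls rise 28 mm above this point. Axes as the caddy's. A pack standing there has its centre 31 mm above this point.
- screw_tin: Small flat grey tin, 31 mm across, 11 mm tall, loose in the caddy's other compartment. Origin: centre of its underside. Bystander.
- miniature: Painted miniature on a round base 33 mm across, 51 mm tall, loose, behind the caddy. Origin: centre of its underside. Bystander.
- paint_pot_mid (a point): Centre of a loose black paint pot with a yellow ring, 34 mm across, 36 mm tall. Bystander.
- side_cutters: Black side cutters lying flat, loose, 151 x 100 x 16 mm, handles along its -x. Origin: centre of its underside. Bystander.
- pack_green: The same charged pack as a body; origin at the centre of its underside.
Things that resemble listed ones, but are neither listed nor needed, are in the scene too. What is shaped like the pack_green but pink or yellow is not meant.

How it is judged (in metres and radians):
On the way, in this order (a step that is already met when the one before it is completed fails the run):
1. the charged pack is pressed down in its station until the latch lets go (shelf below -0.006) (value of joint ejector_green below -0.006 m and horizontal distance between pack_green_mid and charger_green below 0.006 m), for 0.02 s.
2. the shelf has sprung up (more than 28 mm) with the pack still standing in the shaft (value of joint ejector_green above 0.028 m and horizontal distance between pack_green_mid and charger_green below 0.01 m and z of pack_green_mid in the frame of charger_green below 0.11 m), for 0.1 s.
3. the pack has been pulled out of the shaft (z of pack_green_mid in the frame of charger_green above 0.122 m), for 0.05 s.
At the end, for the whole second after the job is handed in: The charged pack stands upright (0.08 rad) and still on the floor of the empty compartment, its centre within 22 mm of the compartment's centre each way and 27 to 35 mm above the floor; the green-lit shelf is up; the red-lit pack is latched where it was (shelf -0.003 to 0.005, pack within 8 mm) (x of pack_green_mid in the frame of caddy_empty between -0.022 and 0.022 m and y of pack_green_mid in the frame of caddy_empty between -0.022 and 0.022 m and z of pack_green_mid in the frame of caddy_empty between 0.027 and 0.035 m and angle between pack_green_mid's own z axis and vertical below 0.08 rad and linear speed of pack_green below 0.02 m/s and value of joint ejector_red between -0.003 and 0.005 m and distance of pack_red_mid from where it was at the start of the episode below 0.008 m and value of joint ejector_green above 0.028 m); the robot touches nothing.
It fails at once if the red-lit station's pack is pressed or taken out (value of joint ejector_red below -0.004 m or value of joint ejector_red above 0.006 m or distance of pack_red_mid from where it was at the start of the episode above 0.012 m).
It fails at once if the charged pack is dropped: let go over the caddy with its underside more than 12 mm above the compartment's floor (horizontal distance between pack_green_mid and caddy_empty below 0.08 m and z of pack_green_mid in the frame of caddy_empty above 0.043 m and contact force between the fingers and pack_green below 0.05 N).
It fails at once if a bystander is knocked away (more than 30 mm) or the miniature or pot knocked over (distance of any of miniature, paint_pot_mid, side_cutters, screw_tin from where it was at the start of the episode above 0.03 m or angle between any of miniature, paint_pot_mid's own z axis and vertical above 0.6 rad).
It also fails if it takes over 42 s, if anything falls off the work surface, if the arm or the gripper's body presses on something with over 40 N, if the wrist force passes 120 N, or if a joint passes its speed limit or range.

ROBOT

A 6-joint arm with a two-finger parallel gripper is mounted at the origin on a cart in front of the work surface, level with it; the furniture and walls round the work are solid. World frame = base frame: x ahead of the robot, y to its left, z up, the work surface at z = 0. Lengths are in mm, angles in rad, forces in N, time in s.
With the tool pointing down it reaches from about 350 to 975 mm from the base axis. Payload 7.1 kg.
Tool frame: the origin (TCP) lies at the very end of the fingers, on their centre line; the grasp point (between the pads) lies 19 mm behind it (ctrl.grasp_offset is the distance from the TCP to the grasp point, in mm); z points along the fingers, y is the line along which they close (so a half turn about z gives the same grasp; the last joint's range is limited). The gripper opens to 88 mm and grips with 3 to 60 N. Pads are 20 mm wide; open, the fingers measure 115 mm over their backs; the gripper's body (75 mm by 178 mm) begins 61 mm behind the grasp point.
Start: joints at [-1.281, 0.423, 1.63, -0, 1.089, -0.019], TCP at [189.965, -595.414, 222.675] pointing down, gripper open.
Joint ranges: [-3, 3], [-0.9, 2.11], [0.09, 2.58], [-1.31, 4.45], [0.11, 2.69], [-2.54, 2.54]. Speed limits (rad/s): [2.39, 2.39, 3.01, 3.14, 3.14, 3.14].

INTERFACE

Orientations are given as a rotation vector (axis times angle).
In Python, from workcell import ctrl, viewer, ticket, models gives the robot as it stands.
- The arm moves only by the tool play_rows, never from a script. Its arguments are lists of equal length, an entry for each row: "dp": the shift along the world's x, y, z in mm, a list of three; "yaw": the turn about the world's z in degrees. In form: {"dp": [[tx, ty, tz], ...], "yaw": [yaw, ...]}. A call has 1 to 8 rows; each row shifts and turns the commanded pose from where the row before left it; what a row does not reach is not made up. A row lasts 1/12 s, in which the tool goes at most 41.7 mm and 7.16 degrees, less where a joint would pass 70% of its speed; a pose out of reach is approached as far as the arm can. A call is refused whole if a number of a shift passes 41.7 or a number of a turn 7.16, either way. A call with a gripper value outside its range is refused whole. "gripper" is the closure, from 0 (fully open) to 1 (shut), set as the call begins (left out, the last holds). The fingers move at their own pace and stop on an object; the grip force is fixed at half the most. Time passes only in rows, so rows that do not move let the fingers close. It gives the time, the measured TCP pose, the force, the opening and the grip force at its end, in the units of the state.
- ctrl.get_obs(): the state, without advancing time (a new reading comes with each control period).
- viewer.get_image(name): name is "scene" or "top" or "wrist"; returns a dict with "pixels" (384x512x3 uint8, red, green, blue), "range_z" (384x512 float32, mm along the optical axis (not along the pixel's ray), 0 where there is no reading), "fx", "fy", "cx", "cy" (pixels), "T" (4x4, takes a point from camera to world coordinates); the wrist camera has in their place "hand_eye" (4x4, takes a point from camera to tool coordinates, whose origin is the TCP and whose axes are the flange's). Camera axes: x right, y up, looking along -z (the intrinsics and any distortion apply to the point x, -y, -z); pixel columns grow to the right and rows downward; lengths in mm; the calibration is good to about 2 mm. The wrist camera is an equidistant fisheye: a pixel r from the principal point sees the ray r / f radians off the axis. A picture is of the moment at which its call begins: read the wrist's pose just before it.
- ticket.close_job(): hands the job in; it is judged then, once.
Trained networks look in a picture, given as the dict that the camera call returned (one of the last four; its "shot" number tells which), for a name from the list of things; names that differ only in an ending like _2 or _b are one class to them, and where a whole thing is asked for, a point or a joint stands for the part that bears it (a point fixed in the world has none). Each returns a list of dicts, best first, with "conf" (0 to 1); they miss things now and then, are a little off and sometimes report something else, mostly with a low value. They report only what shows in the picture. A call takes as long as a camera call. They do not tell look-alikes from the thing itself.
- models.look_for(picture, name): "bbox" ([centre column, centre row, width, height] in pixels, round what is visible of it).
- models.landmark_of(picture, name): "location" ([column, row] in pixels: a listed point, or the origin of a listed thing).
The state is a dict: "t": time; "qpos": joint angles; "qvel": joint speeds; "joint_torque": joint torques, N m; "ee_pos": TCP position; "orientation": TCP orientation; "ft_force": force on the tool from outside, world axes, zero at the start; "moment": the same for the moment, N m; "width": finger opening in mm; "grasp_force": force on a finger pad.
Only numpy, scipy, OpenCV 4.12 (cv2) and the standard library are available. Lean on these libraries where they do the work, as an engineer would, in place of code of your own. Each camera call takes 0.05 s, during which the arm holds its last target. There are 200 camera calls.

## Working session

There is one attempt and no reset: what is moved stays moved. The work goes in short steps, Python scripts to look and compute and a tool call to move; the robot and the scene stay as the last step left them, time stands still between calls to the robot, and variables do not carry over. Pictures are saved under pics/ and viewed, at most 10 in all, crops included, and the job is handed in when it is done.

Besides the shell and the picture viewer there is one more tool, called after "Request:" by a JSON object that holds its "method" and its "body". play_rows: Moves the arm, as the interface text tells. Its arguments: {"type":"object","properties":{"dp":{"type":"array"},"yaw":{"type":"array"},"gripper":{"type":"number"}},"required":["dp","yaw"]}

```bash
mkdir -p pics
cat > h.py <<'E'
import numpy as np, cv2
from workcell import ctrl, viewer, ticket, models
def w(p,u,v,z=None):
    """pixel->world by depth, or on plane z"""
    T=np.array(p["T"]); d=np.array([(u-p["cx"])/p["fx"],-(v-p["cy"])/p["fy"],-1.])
    if z is None:
        r=p["range_z"][int(v)-2:int(v)+3,int(u)-2:int(u)+3]; r=r[r>0]; s=np.median(r)
    else: s=(z-T[2,3])/(T[:3,:3]@d)[2]
    return (T[:3,:3]@(d*s)+T[:3,3]).round(1)
def save(p,n): cv2.imwrite("pics/"+n+".png",np.ascontiguousarray(p["pixels"][:,:,::-1]))
E
python3 - <<'E'
from h import *
print({k:v for k,v in ctrl.get_obs().items()})
a=[]
for n in("scene","top"):
    p=viewer.get_image(n); a.append(p["pixels"])
    for t in("charger_green","charger_red","pack_green_mid","caddy","caddy_empty","miniature","paint_pot_mid","side_cutters","screw_tin"):
        for r in models.landmark_of(p,t)[:3]:
            u,v=r["location"]; print(n,t,round(r["conf"],2),round(u),round(v),w(p,u,v))
cv2.imwrite("pics/a.png",cv2.resize(np.vstack(a)[:,:,::-1],(448,672))[:0] if 0 else a[1][:,:,::-1].copy()); cv2.imwrite("pics/b.png",a[0][:,:,::-1].copy())
E
```

```text
{'t': 0.0, 'qpos': array([-1.28099845e+00,  4.23822340e-01,  1.63072825e+00,  1.18361229e-05,
        1.08861401e+00, -1.89778421e-02]), 'qvel': array([-0.00120231, -0.00042533,  0.00048027,  0.0001205 , -0.00087858,
        0.00197889]), 'joint_torque': array([ 5.43505357e-04, -5.44619751e+01, -2.73663604e+01,  6.44770707e-02,
        2.28203548e-02, -1.40286047e-04]), 'ee_pos': array([ 189.80631188, -594.8674579 ,  221.89823683]), 'orientation': array([-3.10268696e+00, -4.82850997e-01,  3.16860978e-04]), 'ft_force': array([ 0.13173087,  0.02982557, -0.15830861]), 'moment': array([-0.0287512 , -0.01105986,  0.02120316]), 'grasp_force': 0.0, 'width': 88.0286391920338}
scene charger_green 0.62 263 253 [481.5 110.6  39.1]
scene charger_red 0.93 211 307 [474.4 303.   62.8]
scene charger_red 0.69 290 178 [ 603.6 -254.9    6.4]
scene pack_green_mid 0.76 264 234 [480.8 107.   90.2]
scene pack_green_mid 0.7 204 243 [604.4 161.8  48.3]
scene pack_green_mid 0.69 204 285 [500.8 288.3  90.8]
scene caddy 0.45 307 160 [ 610.7 -399.1    1.7]
scene caddy_empty 0.96 290 182 [ 578.5 -206.1   27.9]
sc
[... 275 characters left out ...]
tters 0.8 312 159 [ 602.6 -415.1    2.6]
scene screw_tin 0.51 278 190 [ 583.9 -146.1   31.1]
top charger_green 0.72 208 244 [495.4  68.2  94. ]
top charger_red 0.68 143 241 [499.8 239.5  90. ]
top pack_green_mid 0.75 208 240 [506.1  68.7  93.9]
top pack_green_mid 0.58 219 197 [626.2  48.6  64.7]
top pack_green_mid 0.54 182 197 [624.2 148.   63.3]
top caddy 0.87 310 208 [ 611.1 -203.9    7.1]
top caddy_empty 0.61 323 211 [ 604.1 -240.1    7.2]
top miniature 0.61 289 164 [ 727.8 -140.8   48.9]
top paint_pot_mid 0.71 192 172 [700.2 128.8  35.8]
top side_cutters 0.87 382 207 [ 622.  -407.7    3.9]
top side_cutters 0.39 209 241 [503.   66.8  93.9]
top screw_tin 0.48 298 209 [ 606.6 -169.4   18.7]
```

Run:
```python
import cv2,numpy as np
a=cv2.imread("pics/a.png");b=cv2.imread("pics/b.png")
c=cv2.resize(a[140:290,110:430],(800,375),interpolation=cv2.INTER_CUBIC);cv2.imwrite("pics/a2.png",c)
```

```text
(no output)
```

View pics/a2.png

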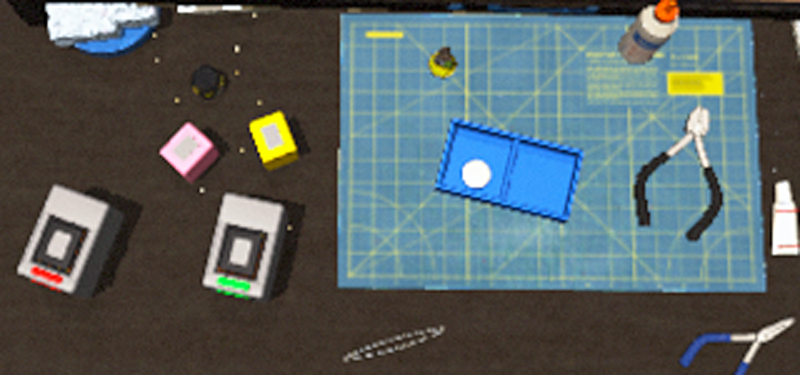

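View pics/b.png

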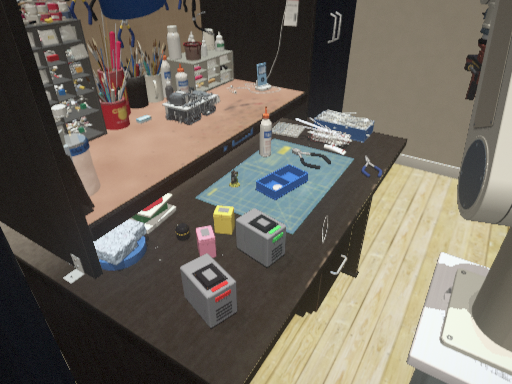

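The top view has two black packs: the red-lit one at about pixel (134,239), with its light bar at (128,249), and the green-lit one at about (206,241), with its light bar at (204,254). The green-lit one is the pack meant. The pink and yellow blocks are decoys. The empty compartment is at about (328,212) and the tin sits in the compartment to its left.

```bash
cat >> h.py <<'E'
def cloud(p):
    T=np.array(p["T"]); v,u=np.mgrid[:384,:512]; s=p["range_z"]
    d=np.stack([(u-p["cx"])/p["fx"]*s,-(v-p["cy"])/p["fy"]*s,-s],-1)
    P=d@T[:3,:3].T+T[:3,3]; P[s<=0]=np.nan; return P
E
python3 - <<'E'
from h import *
p=viewer.get_image("top"); P=cloud(p); c=p["pixels"].astype(int)
print(p["fx"],np.array(p["T"])[:3,3])
def rect(m,n):
    r=cv2.minAreaRect(P[m][:,:2].astype(np.float32)); print(n,m.sum(),np.round(r[0],1),np.round(r[1],1),round(r[2],1),"z",np.median(P[m][:,2]))
v,u=np.mgrid[:384,:512]
top=(P[...,2]>80)&(P[...,2]<100)
rect(top&(u>180)&(u<240)&(v>205)&(v<270),"stG")
rect(top&(u>100)&(u<170)&(v>205)&(v<270),"stR")
g=(c[...,1]>c[...,0]+60)&(c[...,1]>c[...,2]+40)&top; rect(g,"light")
b=(c[...,2]>c[...,0]+80)&(c[...,2]>c[...,1]+60)&(u>270)&(u<360)&(v>180)&(v<240); rect(b,"caddy blue")
rim=b&(P[...,2]>24); rect(rim,"rim")
cv2.imwrite("pics/c.png",cv2.resize(p["pixels"][215:265,110:240,::-1],(780,300),interpolation=cv2.INTER_CUBIC))
E
```

```text
485.49766788671315 [ 375.94566107  -57.86116082 1355.34363993]
stG 955 [510.8  74.2] [ 65.  102.6] 79.0 z 91.58711028326184
stR 962 [513.3 263.4] [ 67.1 102.5] 70.5 z 91.65210053632302
light 58 [468.4  81.7] [32.  15.5] 81.9 z 92.18857293311066
caddy blue 1441 [ 613.3 -213.7] [153.7  90.6] 76.5 z nan
rim 289 [ 609.2 -210.8] [150.7  81.5] 77.1 z 34.743675866716785
```

View pics/c.png

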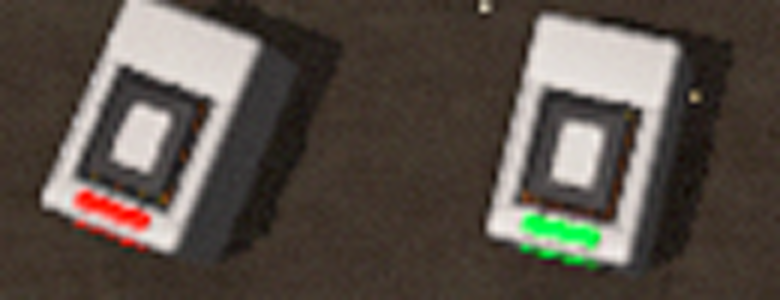

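The crop confirms it: the green bar lies in front of the right-hand station, with the pack at crop pixel (577,155). The measured block is 65 x 102.6 mm with its top at z of about 91, which fits. That puts the station origin at about (503,76) with yaw -11°. The caddy has yaw -13°, and the empty compartment is at about (601,-246). Moving above the station now.

Request:
{"method": "play_rows", "body": {"dp": [[15.6,33.5,0],[15.6,33.5,0],[15.6,33.5,0],[15.6,33.5,0],[15.6,33.5,0],[15.6,33.5,0],[15.6,33.5,0],[15.6,33.5,0]], "yaw": [-3.6,-3.6,-3.6,-3.6,-3.6,-3.6,-3.6,-3.5], "gripper": 0}}

```text
t: 1.72
ee_pos: [315.1, -325.8, 222.9]
orientation: [3.126, -0.307, 0.001]
ft_force: [0.1, -0.4, 0.3]
width: 87.5
grasp_force: 0.0
```

Request:
{"method": "play_rows", "body": {"dp": [[15.6,33.5,0],[15.6,33.5,0],[15.6,33.5,0],[15.6,33.5,0],[15.6,33.5,0],[15.6,33.5,0],[15.6,33.5,0],[15.6,33.5,0]], "yaw": [0,0,0,0,0,0,0,0]}}

```text
t: 2.38
ee_pos: [440.1, -57.6, 223.0]
orientation: [3.127, -0.301, 0.001]
ft_force: [0.6, -0.1, -0.2]
width: 87.4
grasp_force: 0.0
```

Request:
{"method": "play_rows", "body": {"dp": [[15.6,33.5,0],[15.6,33.5,0],[15.6,33.5,0],[15.6,33.5,0],[0,0,0],[0,0,0],[0,0,0]], "yaw": [0,0,0,0,0,0,0]}}

```text
t: 2.97
ee_pos: [501.4, 74.4, 222.4]
orientation: [3.127, -0.3, -0.001]
ft_force: [-1.3, -0.5, 0.1]
width: 87.7
grasp_force: 0.0
```

```bash
cat >> h.py <<'E'
from scipy.spatial.transform import Rotation as R
def wristcloud():
    o=ctrl.get_obs(); p=viewer.get_image("wrist")
    TW=np.eye(4); TW[:3,:3]=R.from_rotvec(o["orientation"]).as_matrix(); TW[:3,3]=o["ee_pos"]
    T=TW@np.array(p["hand_eye"]); v,u=np.mgrid[:384,:512]
    a=(u-p["cx"])/p["fx"]; b=(v-p["cy"])/p["fy"]; t=np.hypot(a,b)+1e-9; s=p["range_z"]; k=np.tan(t)/t
    d=np.stack([a*k*s,-b*k*s,-s],-1); P=d@T[:3,:3].T+T[:3,3]; P[s<=0]=np.nan
    return o,p,P
E
python3 - <<'E'
from h import *
o,p,P=wristcloud(); save(p,"w1"); c=p["pixels"].astype(int)
for t in("pack_green_mid","charger_green"):
    for r in models.landmark_of(p,t)[:3]:
        u,v=r["location"]; print(t,round(r["conf"],2),round(u),round(v),P[int(v),int(u)].round(1))
near=np.hypot(P[...,0]-505,P[...,1]-75)<90
def rect(m,n):
    r=cv2.minAreaRect(P[m][:,:2].astype(np.float32)); print(n,m.sum(),np.round(r[0],1),np.round(r[1],1),round(r[2],1),"z",np.median(P[m][:,2]).round(1))
top=near&(P[...,2]>86)&(P[...,2]<98); rect(top,"st")
g=top&(c[...,1]>c[...,0]+60)&(c[...,1]>c[...,2]+40); rect(g,"light")
pk=near&(P[...,2]>92.0)&(P[...,2]<98); rect(pk,"pack?")
for lo in range(82,98): print(lo,(near&(P[...,2]>=lo)&(P[...,2]<lo+1)).sum(),end="; ")
E
```

```text
pack_green_mid 0.96 177 86 [616.3 135.7  62.7]
pack_green_mid 0.86 254 171 [513.9  72.   93.2]
pack_green_mid 0.58 250 58 [629.   52.8  61.1]
charger_green 0.69 253 160 [524.8  70.9  91.4]
charger_green 0.59 452 64 [ 601.6 -242.2    3.7]
st 5691 [513.1  73.9] [ 65.1 100.6] 78.5 z 90.0
light 251 [471.4  81.9] [33.   9.6] 81.1 z 91.5
pack? 1454 [512.2  74.5] [41.7 91. ] 86.1 z 93.1
82 10; 83 7; 84 24; 85 92; 86 101; 87 206; 88 840; 89 1669; 90 1033; 91 388; 92 635; 93 653; 94 156; 95 10; 96 0; 97 0;
```

View pics/w1.png

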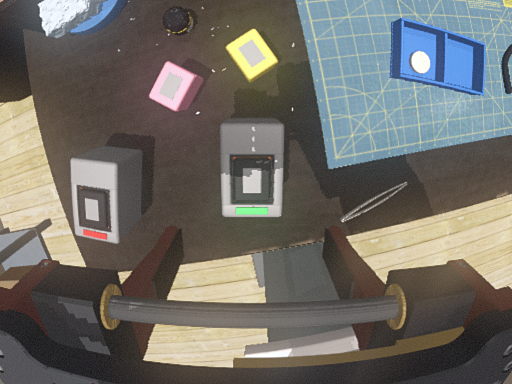

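The wrist view shows the green-lit station centred at about (252,168), with the pack's label at (252,181). The red-lit station, at (105,195), is well clear. Station origin is about (504,75.6) and the tool yaw matches. Closing the fingers and descending.

Request:
{"method": "play_rows", "body": {"dp": [[2.5,1,-20],[0,0,-30],[0,0,-30],[0,0,-30],[0,0,-10],[0,0,0],[0,0,0],[0,0,0]], "yaw": [0,0,0,0,0,0,0,0], "gripper": 1}}

```text
t: 3.78
ee_pos: [505.6, 75.4, 104.2]
orientation: [-3.126, 0.302, -0.004]
ft_force: [0.1, 0.9, -0.3]
width: 38.1
grasp_force: 0.0
```

Request:
{"method": "play_rows", "body": {"dp": [[0,0,-2],[0,0,-2],[0,0,-1],[0,0,-1],[0,0,-1],[0,0,-1],[0,0,0],[0,0,0]], "yaw": [0,0,0,0,0,0,0,0]}}

```text
t: 4.45
ee_pos: [504.4, 75.6, 94.6]
orientation: [3.127, -0.301, -0.0]
ft_force: [-0.7, 0.0, 0.4]
width: 0.2
grasp_force: 0.0
```

Request:
{"method": "play_rows", "body": {"dp": [[0,0,-1],[0,0,-1],[0,0,-1],[0,0,-1],[0,0,-1],[0,0,-1],[0,0,0],[0,0,0]], "yaw": [0,0,0,0,0,0,0,0]}}

```text
t: 5.12
ee_pos: [504.5, 75.7, 89.0]
orientation: [-3.127, 0.301, -0.0]
ft_force: [-1.3, 0.3, 5.4]
width: 0.3
grasp_force: 2.9
```

Request:
{"method": "play_rows", "body": {"dp": [[0,0,-1],[0,0,-1],[0,0,-1],[0,0,0],[0,0,0]], "yaw": [0,0,0,0,0]}}

```text
t: 5.53
ee_pos: [504.5, 75.7, 86.0]
orientation: [-3.127, 0.301, -0.0]
ft_force: [-1.3, 0.8, 5.5]
width: 0.8
grasp_force: 3.1
```

Request:
{"method": "play_rows", "body": {"dp": [[0,0,-1],[0,0,0],[0,0,0]], "yaw": [0,0,0]}}

```text
t: 5.78
ee_pos: [504.5, 75.7, 85.0]
orientation: [-3.127, 0.301, -0.0]
ft_force: [-1.4, 0.5, 6.6]
width: 0.3
grasp_force: 3.1
```

Request:
{"method": "play_rows", "body": {"dp": [[0,0,-0.5],[0,0,-0.5],[0,0,0],[0,0,0]], "yaw": [0,0,0,0]}}

```text
t: 6.12
ee_pos: [504.6, 75.7, 84.3]
orientation: [-3.127, 0.301, -0.0]
ft_force: [-2.7, 0.5, 9.6]
width: 0.5
grasp_force: 4.8
```

Request:
{"method": "play_rows", "body": {"dp": [[0,0,-0.4],[0,0,0],[0,0,0]], "yaw": [0,0,0]}}

```text
t: 6.37
ee_pos: [504.7, 75.7, 84.3]
orientation: [-3.127, 0.301, -0.001]
ft_force: [-4.1, -0.6, 13.2]
width: 0.3
grasp_force: 6.9
```

The arm has hit the hard stop at 13 N. Letting go upward and opening the fingers.

Request:
{"method": "play_rows", "body": {"dp": [[0,0,20],[0,0,30],[0,0,40],[0,0,35],[0,0,0],[0,0,0],[0,0,0],[0,0,0]], "yaw": [0,0,0,0,0,0,0,0]}}

```text
t: 7.03
ee_pos: [503.4, 75.5, 206.8]
orientation: [3.127, -0.301, -0.004]
ft_force: [0.7, -0.3, -0.6]
width: 0.3
grasp_force: 0.0
```

Request:
{"method": "play_rows", "body": {"dp": [[0,0,0],[0,0,0],[0,0,0],[0,0,0],[0,0,0],[0,0,0]], "yaw": [0,0,0,0,0,0], "gripper": 0}}

```text
t: 7.53
ee_pos: [504.4, 75.6, 208.1]
orientation: [3.127, -0.301, -0.0]
ft_force: [0.5, -0.0, -0.7]
width: 37.0
grasp_force: 0.0
```

Run:
```python
from h import *
o,p,P=wristcloud(); save(p,"w2"); print(o["ee_pos"])
m=(np.hypot(P[...,0]-505,P[...,1]-75)<60)&(P[...,2]>112)&(P[...,2]<135)
r=cv2.minAreaRect(P[m][:,:2].astype(np.float32)); print(m.sum(),r,np.median(P[m],0))
p=viewer.get_image("top"); P=cloud(p)
m=(np.hypot(P[...,0]-505,P[...,1]-75)<60)&(P[...,2]>112)&(P[...,2]<135); print(m.sum())
```

```text
[504.42373687  75.5784413  208.11753551]
2216 ((505.0280456542969, 75.3597412109375), (38.02046585083008, 45.86756896972656), 78.4471664428711) [507.30822348  75.10298719 123.6430111 ]
17
```

View pics/w2.png

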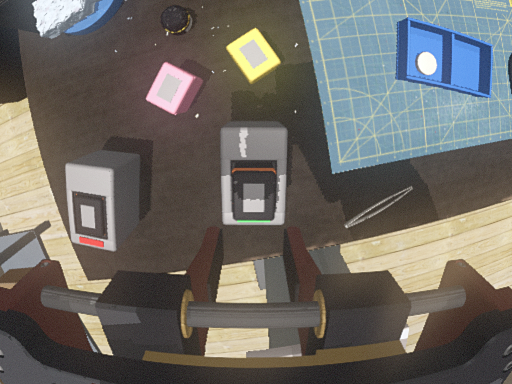

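The pack has sprung up and sits at about (254,195) in the picture. Its top is at z of about 124, measuring 38 x 46 mm, centred at (505,75.4). Descending to grip it.

Request:
{"method": "play_rows", "body": {"dp": [[0.5,0,-15],[0,0,-15],[0,0,-15],[0,0,-5],[0,0,0],[0,0,0],[0,0,0],[0,0,0]], "yaw": [0,0,0,0,0,0,0,0]}}

```text
t: 8.3
ee_pos: [505.6, 75.6, 159.1]
orientation: [-3.127, 0.301, -0.002]
ft_force: [-0.7, 0.3, 1.3]
width: 87.8
grasp_force: 0.0
```

Request:
{"method": "play_rows", "body": {"dp": [[0,0,-15],[0,0,-15],[0,0,-15],[0,0,-10],[0,0,-6],[0,0,0],[0,0,0],[0,0,0]], "yaw": [0,0,0,0,0,0,0,0]}}

```text
t: 8.97
ee_pos: [505.6, 75.7, 98.0]
orientation: [-3.127, 0.301, -0.002]
ft_force: [-0.1, 0.3, -0.5]
width: 88.1
grasp_force: 0.0
```

Request:
{"method": "play_rows", "body": {"dp": [[0,0,0],[0,0,0],[0,0,0],[0,0,0],[0,0,0],[0,0,0],[0,0,0],[0,0,0]], "yaw": [0,0,0,0,0,0,0,0], "gripper": 1}}

```text
t: 9.63
ee_pos: [504.9, 75.6, 97.3]
orientation: [3.127, -0.301, -0.0]
ft_force: [-1.0, -1.3, -0.3]
width: 38.3
grasp_force: 2.3
```

Request:
{"method": "play_rows", "body": {"dp": [[0,0,0],[0,0,0],[0,0,0],[0,0,5],[0,0,10],[0,0,15],[0,0,15],[0,0,15]], "yaw": [0,0,0,0,0,0,0,0]}}

```text
t: 10.3
ee_pos: [504.9, 75.6, 158.6]
orientation: [-3.127, 0.301, -0.0]
ft_force: [-0.4, 0.9, -1.1]
width: 37.8
grasp_force: 30.0
```

Request:
{"method": "play_rows", "body": {"dp": [[0,0,15],[0,0,10],[0,0,0],[0,0,0]], "yaw": [0,0,0,0]}}

```text
t: 10.63
ee_pos: [505.2, 75.7, 182.9]
orientation: [-3.127, 0.301, -0.002]
ft_force: [1.2, 0.5, -2.2]
width: 37.6
grasp_force: 30.0
```

Request:
{"method": "play_rows", "body": {"dp": [[5,-27,0],[5,-27,0],[5,-27,0],[5,-27,0],[5,-27,0],[5,-27,0],[5,-27,0],[5,-27,0]], "yaw": [-0.5,-0.5,-0.5,-0.5,0,0,0,0]}}

```text
t: 11.3
ee_pos: [544.3, -141.6, 181.0]
orientation: [-3.121, 0.356, 0.003]
ft_force: [0.6, -0.2, -0.6]
width: 37.8
grasp_force: 30.0
```

Request:
{"method": "play_rows", "body": {"dp": [[5,-27,0],[5,-27,0],[5,-27,0],[0,-25,0],[0,0,0],[0,0,0],[0,0,0]], "yaw": [0,0,0,0,0,0,0]}}

```text
t: 11.88
ee_pos: [559.1, -245.7, 181.1]
orientation: [-3.12, 0.356, 0.003]
ft_force: [-0.2, 0.3, -2.7]
width: 37.9
grasp_force: 30.0
```

Run:
```python
from h import *
o,p,P=wristcloud(); save(p,"w3"); c=p["pixels"].astype(int); print(o["ee_pos"],o["orientation"],o["grasp_force"])
b=(c[...,2]>c[...,0]+60)&(c[...,2]>c[...,1]+40)&(np.hypot(P[...,0]-609,P[...,1]+211)<130)
def rect(m,n):
    r=cv2.minAreaRect(P[m][:,:2].astype(np.float32)); print(n,m.sum(),np.round(r[0],1),np.round(r[1],1),round(r[2],1),"z",np.median(P[m][:,2]).round(1))
rect(b&(P[...,2]>29)&(P[...,2]<40),"rim"); rect(b&(P[...,2]>0)&(P[...,2]<12),"floors")
for r in models.landmark_of(p,"caddy_empty")[:2]:
    u,v=r["location"]; print(round(r["conf"],2),round(u),round(v),P[int(v),int(u)].round(1))
```

```text
[ 559.14488577 -245.73516968  181.12658582] [-3.12027225  0.35640398  0.00331124] 29.987255036830902
rim 1846 [ 610.2 -211.1] [149.9  80.1] 77.1 z 33.6
floors 6765 [ 607.4 -202.6] [158.9  88.7] 76.8 z 6.2
0.66 249 136 [ 602.7 -250.     6.6]
0.23 133 55 [ 728.2 -146.1   20.2]
```

View pics/w3.png

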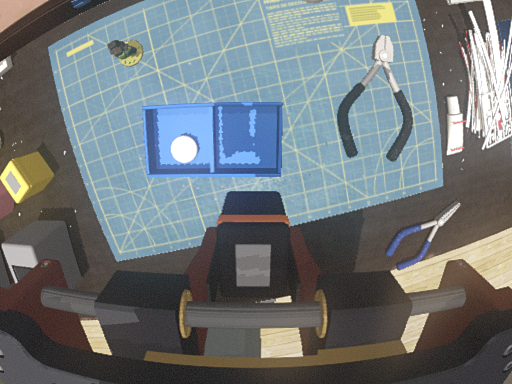

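The wrist view shows the empty right-hand compartment at about (250,137) and the tin at (184,149). The held pack hangs upright at (253,240). Caddy centre is (610.2,-211.1), so the target is (602,-247).

Request:
{"method": "play_rows", "body": {"dp": [[15,0,0],[15,-1,0],[13,0,-10],[0,0,-20],[0,0,-20],[0,0,-20],[0,0,0],[0,0,0]], "yaw": [0,0,0,0,0,0,0,0]}}

```text
t: 12.65
ee_pos: [602.3, -246.1, 111.4]
orientation: [-3.121, 0.354, 0.004]
ft_force: [0.2, 0.3, -0.5]
width: 38.1
grasp_force: 30.0
```

Request:
{"method": "play_rows", "body": {"dp": [[0,0,-15],[0,0,-15],[0,0,-12],[0,0,-8],[0,0,-5],[0,0,0],[0,0,0],[0,0,0]], "yaw": [0,0,0,0,0,0,0,0]}}

```text
t: 13.32
ee_pos: [603.5, -247.7, 58.0]
orientation: [3.121, -0.356, 0.002]
ft_force: [-0.6, 0.4, -1.3]
width: 38.0
grasp_force: 30.0
```

Request:
{"method": "play_rows", "body": {"dp": [[0,0,-4],[0,0,-3],[0,0,-2],[0,0,-2],[0,0,-1],[0,0,-1],[0,0,0],[0,0,0]], "yaw": [0,0,0,0,0,0,0,0]}}

```text
t: 13.98
ee_pos: [603.0, -247.4, 44.2]
orientation: [-3.121, 0.356, 0.0]
ft_force: [-0.1, 0.3, -1.0]
width: 37.7
grasp_force: 30.0
```

Request:
{"method": "play_rows", "body": {"dp": [[0,0,-1],[0,0,-1],[0,0,0],[0,0,0]], "yaw": [0,0,0,0]}}

```text
t: 14.32
ee_pos: [602.9, -247.4, 42.2]
orientation: [-3.121, 0.356, 0.0]
ft_force: [-0.7, 0.6, -1.4]
width: 38.1
grasp_force: 30.0
```

Request:
{"method": "play_rows", "body": {"dp": [[0,0,-0.5],[0,0,-0.5],[0,0,0],[0,0,0]], "yaw": [0,0,0,0]}}

```text
t: 14.65
ee_pos: [603.1, -247.5, 41.8]
orientation: [3.121, -0.356, 0.001]
ft_force: [-1.5, -0.0, 4.6]
width: 37.9
grasp_force: 30.0
```

Request:
{"method": "play_rows", "body": {"dp": [[0,0,-0.5],[0,0,-0.3],[0,0,0],[0,0,0]], "yaw": [0,0,0,0]}}

```text
t: 14.98
ee_pos: [603.1, -247.5, 41.7]
orientation: [3.121, -0.356, 0.0]
ft_force: [-3.9, 1.7, 12.1]
width: 37.8
grasp_force: 30.0
```

The pack is on the floor at the expected height. Easing off the push and opening the fingers.

Request:
{"method": "play_rows", "body": {"dp": [[0,0,0.8],[0,0,0],[0,0,0]], "yaw": [0,0,0]}}

```text
t: 15.23
ee_pos: [603.2, -247.5, 41.8]
orientation: [3.121, -0.356, 0.001]
ft_force: [-3.0, 1.0, 6.8]
width: 38.3
grasp_force: 30.0
```

Request:
{"method": "play_rows", "body": {"dp": [[0,0,0],[0,0,0],[0,0,0],[0,0,0],[0,0,0],[0,0,0],[0,0,0],[0,0,0]], "yaw": [0,0,0,0,0,0,0,0], "gripper": 0}}

```text
t: 15.9
ee_pos: [602.9, -247.4, 41.2]
orientation: [-3.121, 0.356, 0.0]
ft_force: [-0.0, 1.4, -0.8]
width: 85.9
grasp_force: 0.0
```

Request:
{"method": "play_rows", "body": {"dp": [[0,0,10],[0,0,20],[0,0,30],[0,0,30],[-15,0,30],[-25,0,20],[0,0,0],[0,0,0]], "yaw": [0,0,0,0,0,0,0,0]}}

```text
t: 16.57
ee_pos: [563.1, -247.8, 183.5]
orientation: [3.12, -0.357, 0.005]
ft_force: [-1.4, 0.5, -0.0]
width: 87.6
grasp_force: 0.0
```

Run:
```python
from h import *
o,p,P=wristcloud(); save(p,"w4"); print(o["ee_pos"],o["width"])
m=(np.hypot(P[...,0]-603,P[...,1]+247)<45)&(P[...,2]>60)&(P[...,2]<80)
r=cv2.minAreaRect(P[m][:,:2].astype(np.float32)); print(m.sum(),r,np.median(P[m],0))
A=np.c_[P[m][:,:2],np.ones(m.sum())]; print(np.linalg.lstsq(A,P[m][:,2],rcond=None)[0])
```

```text
[ 563.05609591 -247.84299342  183.47193608] 87.59573223095805
1902 ((603.1746215820312, -247.3092041015625), (38.37025833129883, 46.139469146728516), 76.22880554199219) [ 603.86266981 -247.69254968   68.05597338]
[-1.43392713e-02  1.07200127e-02  7.92098195e+01]
```

View pics/w4.png

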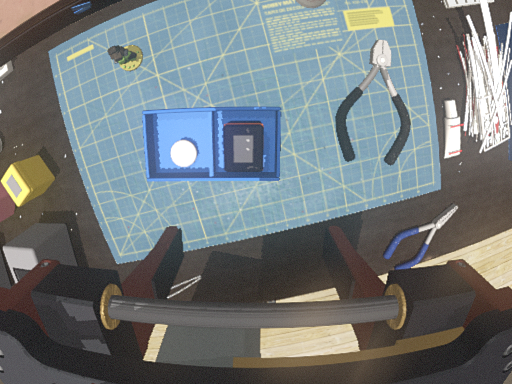

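The pack stands upright in the empty compartment at about (243,147). Its top is at z = 68, it is within about 1 mm of the centre, and the tin, miniature and cutters haven't moved.

```bash
python3 -c "
from workcell import ticket; print(ticket.close_job())"
```

```text
the job is handed in; nothing more can be done
None
```

The charged pack was pressed down, released and pulled out, and it now stands upright near the centre of the caddy's empty compartment. The job was handed in at about 17 s, but the hand-in gave no verdict.

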